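# Clear the soap wrapper's catch tray into the tote

## Robot

A 6-joint arm with a two-finger parallel gripper is mounted at the origin on a cart in front of the work surface, level with it; the furniture and walls round the work are solid. World frame = base frame: x ahead of the robot, y to its left, z up, the work surface at z = 0. Lengths are in m, angles in degrees, forces in N, time in s.
With the tool pointing down it reaches from about 0.4 to 0.825 m from the base axis. Payload 7 kg.
Tool frame: the origin (TCP) lies on the centre line of the jaws, within the pads' length; the fingertips stand 19 mm ahead of it and the grasp point (between the pads) is the TCP; z points along the fingers, y is the line along which they close (so a half turn about z gives the same grasp; the last joint's range is limited). The gripper opens to 88 mm and grips with 3 to 60 N. Pads are 19 mm wide; open, the fingers measure 130 mm over their backs; the gripper's body (78 mm by 193 mm) begins 47 mm behind the grasp point.
Start: joints at [92.252, 20.546, 0.682, 0, -70.136, -16.507], TCP at [0.166, 0.654, 0.246] pointing down, gripper open.
Joint ranges: [-176.03, 176.03], [-82.01, 121.73], [-58.28, 71.71], [-173.87, 95.51], [-174.79, -0.11], [-173.66, 173.66]. Speed limits (degrees/s): [136.94, 136.94, 172.46, 180, 180, 180].

## Interface

Orientations are given as [roll, pitch, yaw] about the fixed x, y, z axes, in that order (R = Rz(yaw) Ry(pitch) Rx(roll)).
In Python, from plant import get_state, capture, close_job gives the robot as it stands.
- The arm moves only by the tool apply_moves, never from a script. Its argument "targets" is a list of rows, each a list of 7 numbers: the opening, from 0 (shut) to 1 (fully open), then the shift along the tool's x, y, z normalised to -1 to 1, where 1 is 1000 mm, then the turn, a rotation vector about the tool's x, y, z normalised to -1 to 1, where 1 is 90 degrees. In form: [[claw, tx, ty, tz, ax, ay, az], ...]. A call has 1 to 20 rows; each row shifts and turns the commanded pose from where the row before left it, along the tool's axes as they then stand; what a row does not reach is not made up. A row lasts 1/12 s, in which the tool goes at most 41.7 mm and 7.16 degrees, less where a joint would pass 70% of its speed; a pose out of reach is approached as far as the arm can. A call with a number of a shift or a turn outside -1 to 1 is refused whole. A call with a gripper value outside its range is refused whole. The fingers move at their own pace and stop on an object; "newtons" is the grip in N (left out, the last holds). Time passes only in rows, so rows that do not move let the fingers close. It gives the time, the measured TCP pose, the force, the opening and the grip force at its end, in the units of the state.
- get_state(): the state, without advancing time (a new reading comes with each control period).
- capture(name): name is "scene" or "top" or "wrist"; returns a dict with "frame" (420x560x3 uint8, red, green, blue), "range_z" (420x560 float32, m along the optical axis (not along the pixel's ray), 0 where there is no reading), "camera_matrix" (3x3 intrinsics, pixels), "T" (4x4, takes a point from camera to world coordinates). Camera axes: x right, y down, z forward; pixel columns grow to the right and rows downward; lengths in m; the calibration is good to about 2 mm. A picture is of the moment at which its call begins.
- close_job(): hands the job in; it is judged then, once.
The state is a dict: "time_s": time; "joints": joint angles; "qd": joint speeds; "joint_torque": joint torques, N m; "tcp_pos": TCP position; "eef_rot": TCP orientation; "contact_force": force on the tool from outside, world axes, zero at the start; "moment": the same for the moment, N m; "gripper_width": finger opening in m; "gripper_force": force on a finger pad.
Only numpy, scipy, OpenCV 4.12 (cv2) and the standard library are available. Lean on these libraries where they do the work, as an engineer would, in place of code of your own. Each camera call takes 0.05 s, during which the arm holds its last target. There are 200 camera calls.

## Task

Three wrapped soaps have come out of the wrapping machine onto its catch tray. Press down on the flat cover of the tote at the end of the tray and slide it all the way open, away from the machine, then push the soaps off the open end of the tray so that all three lie inside the tote. Leave the cover open and do not disturb the other things on the counter.

Things in the scene. Friction and masses are not known exactly. Their poses are not given: they have to be found in the camera images.
- wrapper: soap-wrapping machine, fixed. Origin on the counter under the middle of the tray's width; z up, x across the tray, +y along the tray from the housing to its open end and the tote. Grey housing at y = -185 to -125 mm, 170 mm wide, 140 mm tall. Steel catch tray from y = -125 mm to the open lip at y = +100 mm, its floor 85 mm above the counter
- tray_lip (a point): middle of the tray's open edge, on the upper face of its floor, 85 mm above the counter; axes as the wrapper's. The floor is flat, 6 mm thick; side guides at x = +-83 mm, 4 mm thick, rise 18 mm above it and leave 162 mm between them. Keep the gripper clear of the tall fixed drum and curtain behind tray and tote
- tote: plywood tote, fixed, 180 (x) x 155 (y) mm, at the tray's end, its near wall under the tray lip (which overhangs the wall's outer face by 5 to 13 mm); axes within 0.03 rad of the wrapper's. Origin: centre of its underside, on the counter. Floor 6 mm thick, inside 168 x 145 mm; end walls 66 mm high, side rails (x = +-87 mm, 6 mm thick) 78 mm high
- cover (a joint): how far the tote's flat cover is slid open along the tote's +y, away from the machine: 0 shut (starts at 0 to 0.015), 0.115 m fully open against a stop. It stays where left; about 1.5 N of friction plus light damping resists it, so it follows a fingertip that presses on it with 5 to 10 N
- cover_top (a point): centre of the cover's upper face, 73 mm above the counter; moves with the cover; axes as the tote's. The cover is a smooth wooden plate 166 (x) x 154 (y) x 5 mm without handle, between the tote's side rails, 5 mm below their tops, over the tote's centre when shut; its near edge lies under the tray lip. It cannot move up or down
- soap_a: paper-wrapped bar of soap, a rounded white block 48 x 48 x 26 mm, 45 to 70 g; origin at the centre of its underside. Starts flat on the catch tray. It slides, and need not be lifted
- soap_b: paper-wrapped bar of soap, a rounded white block 48 x 48 x 26 mm, 45 to 70 g; origin at the centre of its underside. Starts flat on the catch tray. It slides, and need not be lifted
- soap_c: paper-wrapped bar of soap, a rounded white block 48 x 48 x 26 mm, 45 to 70 g; origin at the centre of its underside. Starts flat on the catch tray. It slides, and need not be lifted
- marker: black marker pen, 132 x 17 x 16 mm, lying on the counter in front of the catch tray's open end; origin under its middle; bystander
- stamp: wooden hand stamp, 29 x 40 mm and 68 mm tall, standing on the counter in front of the catch tray; origin under its middle; bystander
- weight: brass knob weight, 29 mm across, 45 mm tall, on the counter behind the catch tray; origin under its middle; bystander
- jar_lid: copper-coloured jar lid, 77 mm across, 14 mm thick, flat on the counter behind the tote; origin under its middle; bystander
Not all that is in view belongs to the job. What is shaped like the soap_a but blue is not meant. Leave any orange look-alike of the soap_c alone.

How it is judged (in metres and radians):
On the way:
1. the tote's cover is slid open (at least 100 of its 115 mm) (value of joint cover above 0.1 m), for 0.2 s.
At the end, for the whole second after the job is handed in: all three soaps lie at rest inside the tote: origins within its walls and less than 60 mm above its underside; the cover is still at least 100 mm open (x of soap_a in the frame of tote between -0.084 and 0.084 m and y of soap_a in the frame of tote between -0.075 and 0.075 m and z of each of soap_a, soap_b, soap_c in the frame of tote below 0.06 m and linear speed of each of soap_a, soap_b, soap_c below 0.03 m/s and x of soap_b in the frame of tote between -0.084 and 0.084 m and y of soap_b in the frame of tote between -0.075 and 0.075 m and x of soap_c in the frame of tote between -0.084 and 0.084 m and y of soap_c in the frame of tote between -0.075 and 0.075 m and value of joint cover above 0.1 m); the robot touches nothing.
It fails at once if the marker pen is moved by more than 30 mm (distance of marker from where it was at the start of the episode above 0.03 m).
It fails at once if the hand stamp is moved by more than 30 mm (distance of stamp from where it was at the start of the episode above 0.03 m).
It fails at once if the brass weight is moved by more than 30 mm (distance of weight from where it was at the start of the episode above 0.03 m).
It fails at once if the jar lid is moved by more than 30 mm (distance of jar_lid from where it was at the start of the episode above 0.03 m).
It also fails if it takes over 62 s, if anything falls off the work surface, if the arm or the gripper's body presses on something with over 40 N, if the wrist force passes 120 N, or if a joint passes its speed limit or range.

## Working session

There is one attempt and no reset: what is moved stays moved. The work goes in short steps, Python scripts to look and compute and a tool call to move; the robot and the scene stay as the last step left them, time stands still between calls to the robot, and variables do not carry over. Pictures are saved under pics/ and viewed, at most 10 in all, crops included, and the job is handed in when it is done.

Besides the shell and the picture viewer there is one more tool, called after "Call:" as a command line: name --pt "numbers of a row" for each row, then --argument value for the rest. apply_moves: Moves the arm, as the interface text tells. Scaled input: -1 to 1 covers 1000 mm each way for a shift and 90 degrees each way for a turn. Its arguments: {"type":"object","properties":{"targets":{"type":"array","items":{"type":"array","items":{"type":"number"}}},"newtons":{"type":"number"}},"required":["targets"]}

```bash
mkdir -p pics
cat > h.py <<'E'
import numpy as np,cv2
from plant import get_state,capture,close_job
def snap(n,f):
    c=capture(n); cv2.imwrite(f'pics/{f}.png',c['frame'][:,:,::-1]); np.savez(f'pics/{f}.npz',**c); return c
def world(c):
    d=c['range_z'];K=c['camera_matrix'];T=c['T'];v,u=np.mgrid[:d.shape[0],:d.shape[1]]
    p=np.stack([(u-K[0,2])/K[0,0]*d,(v-K[1,2])/K[1,1]*d,d],-1)
    return p@T[:3,:3].T+T[:3,3]
E
python3 -c "
from h import *
print(get_state())
for n in ['top','scene']:
    c=snap(n,n+'1'); print(c['T'].round(3).tolist())
"
```

```text
{'time_s': 0.0, 'joints': array([ 9.22526267e+01,  2.05912800e+01,  6.33997773e-01, -2.10966708e-02,
       -7.01374747e+01, -1.65078841e+01]), 'qd': array([-0.00108936, -0.03692354,  0.08336047,  0.05534094,  0.02183744,
       -0.03022753]), 'joint_torque': array([-1.03747429e-04, -5.82715166e+01,  2.93062019e+01,  6.99736163e+00,
        6.87495005e-03, -1.51219219e-04]), 'tcp_pos': array([0.16610764, 0.6537581 , 0.24462306]), 'eef_rot': array([ 1.79903513e+02, -7.91288990e-03, -1.42624350e+01]), 'contact_force': array([-0.09114079, -0.51048036, -0.06675061]), 'moment': array([0.03424428, 0.0437395 , 0.00609029]), 'gripper_force': 0.0, 'gripper_width': 0.08731691824215279}
[[-0.002, -0.995, 0.098, 0.412], [-1.0, 0.004, 0.013, 0.119], [-0.013, -0.098, -0.995, 1.196], [0.0, 0.0, 0.0, 1.0]]
[[0.719, -0.521, 0.459, 0.091], [-0.695, -0.537, 0.479, -0.342], [-0.003, -0.663, -0.748, 0.808], [0.0, 0.0, 0.0, 1.0]]
```

View pics/top1.png

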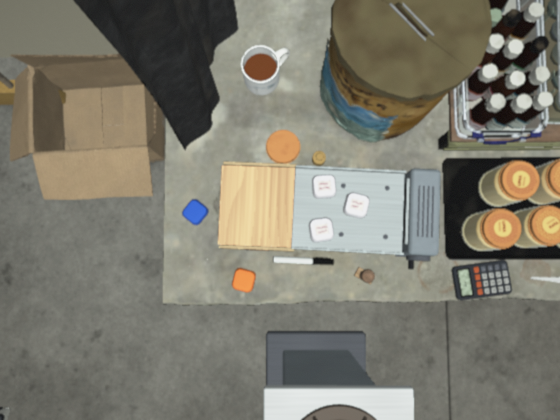

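View pics/scene1.png

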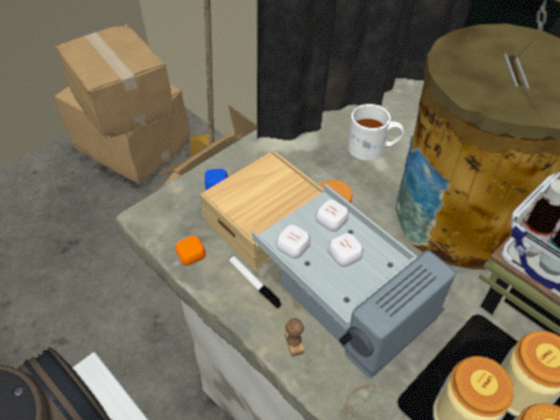

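The top view shows the white soaps at (324,186), (357,205) and (321,230), the tray lip at u≈294, and the cover at u 219–294, v 163–249. The marker and stamp are on the near side, below the tray in the image. The weight is at (319,158) and the lid at (283,147). The blue and orange look-alikes lie off the tray.

```bash
python3 -c "
from h import *
c=dict(np.load('pics/top1.npz'));P=world(c)
def reg(lo,hi,box):
    u0,u1,v0,v1=box;Q=P[v0:v1,u0:u1];m=(Q[...,2]>lo)&(Q[...,2]<hi);return Q[m]
for n,(u,v) in dict(s1=(324,186),s2=(357,205),s3=(321,230)).items():
    Q=reg(.102,.13,(u-16,u+17,v-16,v+17));r=cv2.minAreaRect((Q[:,:2]*1000).astype(np.float32));print(n,len(Q),Q.mean(0).round(4),r)
for n,lo,hi,b in [('tray',.078,.13,(285,404,155,262)),('tote',.06,.0815,(205,294,150,262)),('housing',.13,.16,(395,450,150,275)),('cover',.069,.0755,(225,288,170,242)),('marker',.008,.03,(265,340,252,270)),('stamp',.02,.09,(350,380,260,290)),('weight',.015,.06,(310,328,148,165)),('lid',.008,.03,(262,302,128,162)),('orange',.012,.05,(225,262,262,298)),('blue',.012,.05,(178,212,196,228)),('drum',.1,.6,(310,500,0,145)),('curt',.03,.7,(170,245,0,155)),('mug',.03,.2,(235,290,40,100))]:
    Q=reg(lo,hi,b);
    if len(Q): print(n,len(Q),Q.mean(0).round(4),Q.min(0).round(3),Q.max(0).round(3),[np.round(x,1).tolist() for x in cv2.minAreaRect((Q[:,:2]*1000).astype(np.float32))])
for u,v in [(300,208),(380,180),(380,235),(250,205),(230,175),(280,240)]: print(u,v,P[v,u].round(4))
im=c['frame'][140:275,205:450,::-1];cv2.imwrite('pics/crop1.png',cv2.resize(im,None,fx=3.2,fy=3.2,interpolation=cv2.INTER_CUBIC))
"
```

```text
s1 500 [0.5692 0.035  0.1106] ((570.169921875, 34.400856018066406), (46.41300964355469, 46.80716323852539), 4.630526065826416)
s2 518 [ 0.5308 -0.0294  0.1106] ((531.5641479492188, -30.12004852294922), (47.219581604003906, 47.23415756225586), 75.02755737304688)
s3 508 [0.4819 0.0413 0.1105] ((482.61614990234375, 41.05228042602539), (46.29183578491211, 46.778480529785156), 6.950235843658447)
tray 9331 [ 0.5229 -0.015   0.0909] [ 0.433 -0.13   0.078] [0.62  0.113 0.117] [[526.4, -6.3], [245.7, 178.7], 87.5]
tote 6275 [0.5338 0.1728 0.074 ] [0.442 0.096 0.06 ] [0.627 0.252 0.081] [[533.8, 171.1], [156.1, 181.8], 87.5]
housing 2795 [ 0.5136 -0.1541  0.1397] [ 0.43  -0.191  0.13 ] [ 0.599 -0.119  0.148] [[514.9, -154.8], [65.9, 170.1], 86.1]
cover 3542 [0.5351 0.1732 0.0731] [0.461 0.108 0.069] [0.61  0.238 0.075] [[535.2, 173.5], [129.6, 148.6], 89.8]
marker 399 [0.4215 0.0739 0.0143] [0.405 0.009 0.008] [0.431 0.144 0.022] [[422.0, 76.9], [25.2, 135.0], 3.5]
stamp 166 [ 0.3894 -0.0557  0.0619] [ 0.373 -0.07   0.02 ] [ 0.403 -0.039  0.074] [[389.9, -54.8], [32.8, 28.0], 78.4]
weight 158 
[... 257 characters left out ...]
3] [0.405 0.227 0.034] [[379.9, 202.2], [46.8, 47.5], 73.8]
blue 448 [0.5265 0.3076 0.0257] [0.499 0.282 0.012] [0.555 0.336 0.033] [[527.2, 308.4], [47.2, 47.3], 51.3]
drum 21795 [ 0.7487 -0.1118  0.2918] [ 0.636 -0.305  0.1  ] [0.926 0.039 0.349] [[787.2, -141.9], [369.5, 260.2], 79.3]
curt 7131 [0.7762 0.2712 0.2352] [0.659 0.197 0.03 ] [0.944 0.33  0.538] [[795.6, 247.9], [91.2, 303.5], 75.5]
mug 1579 [0.8343 0.1605 0.0641] [0.789 0.103 0.03 ] [0.874 0.204 0.096] [[831.0, 153.3], [83.3, 102.2], 1.1]
300 208 [0.5276 0.0824 0.0864]
380 180 [ 0.5856 -0.0831  0.0809]
380 235 [ 0.4719 -0.0799  0.0852]
250 205 [0.5353 0.1854 0.0755]
230 175 [0.5985 0.2273 0.0745]
280 240 [0.4628 0.1235 0.0743]
```

View pics/crop1.png

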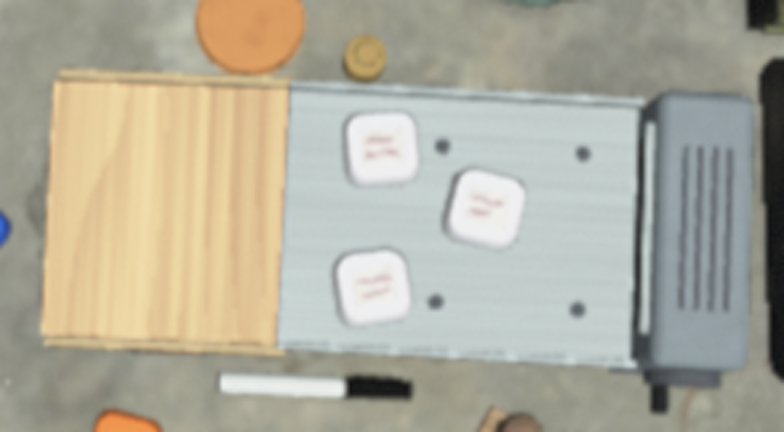

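The heights check out: soap tops are at 0.1106 m (expected 0.111) and the cover is at 0.073 m. The tray's +y axis leans about 2.5° towards world +x, and the tray centre line is at x≈0.525. I'll move the closed gripper over the cover at its current height, then turn it so the jaw line lies across the tray.

Call:
apply_moves --pt "0 0.0258 0.0218 0 0 0 0" --pt "0 0.0258 0.0218 0 0 0 0" --pt "0 0.0258 0.0218 0 0 0 0" --pt "0 0.0258 0.0218 0 0 0 0" --pt "0 0.0258 0.0218 0 0 0 0" --pt "0 0.0258 0.0218 0 0 0 0" --pt "0 0.0258 0.0218 0 0 0 0" --pt "0 0.0258 0.0218 0 0 0 0" --pt "0 0.0258 0.0218 0 0 0 0" --pt "0 0.0258 0.0218 0 0 0 0" --pt "0 0.0258 0.0218 0 0 0 0" --pt "0 0.0258 0.0218 0 0 0 0" --pt "0 0.0258 0.0218 0 0 0 0" --pt "0 0.0258 0.0218 0 0 0 0" --pt "0 0.0258 0.0218 0 0 0 0" --pt "0 0.0258 0.0218 0 0 0 0" --pt "0 0.0258 0.0218 0 0 0 0" --pt "0 0.0258 0.0218 0 0 0 0"

```text
time_s: 1.6
tcp_pos: [0.5202, 0.1579, 0.2454]
eef_rot: [180.0, 0.0, -14.3]
contact_force: [0.3, 0.8, -0.3]
gripper_width: 0.0003
gripper_force: 0.0
```

Call:
apply_moves --pt "0 0 0 0 0 0 0.079" --pt "0 0 0 0 0 0 0.079" --pt "0 0 0 0 0 0 0.079" --pt "0 0 0 0 0 0 0.079" --pt "0 0 0 0 0 0 0.079" --pt "0 0 0 0 0 0 0.079" --pt "0 0 0 0 0 0 0.079" --pt "0 0 0 0 0 0 0.079" --pt "0 0 0 0 0 0 0.079" --pt "0 0 0 0 0 0 0.079" --pt "0 0 0 0 0 0 0.079" --pt "0 0 0 0 0 0 0" --pt "0 0 0 0 0 0 0"

```text
time_s: 2.68
tcp_pos: [0.5196, 0.1594, 0.2453]
eef_rot: [180.0, -0.0, -92.2]
contact_force: [-0.2, -0.4, 0.4]
gripper_width: 0.0004
gripper_force: 0.0
```

Call:
apply_moves --pt "0 0 0 0.029 0 0 0" --pt "0 0 0 0.029 0 0 0" --pt "0 0 0 0.029 0 0 0" --pt "0 0 0 0.029 0 0 0" --pt "0 0 0 0.029 0 0 0" --pt "0 0 0 0.002 0 0 0" --pt "0 0 0 0.002 0 0 0" --pt "0 0 0 0.002 0 0 0" --pt "0 0 0 0.001 0 0 0" --pt "0 0 0 0.001 0 0 0" --pt "0 0 0 0 0 0 0"

```text
time_s: 3.6
tcp_pos: [0.5202, 0.1599, 0.0937]
eef_rot: [-179.9, 0.1, -92.4]
contact_force: [-0.3, -0.8, 0.2]
gripper_width: 0.0002
gripper_force: 0.0
```

Call:
apply_moves --pt "0 0 0 0.001 0 0 0" --pt "0 0 0 0.001 0 0 0" --pt "0 0 0 0 0 0 0"

```text
time_s: 3.85
tcp_pos: [0.5202, 0.1598, 0.0922]
eef_rot: [-179.9, 0.0, -92.4]
contact_force: [-3.9, 0.2, 12.1]
gripper_width: 0.0004
gripper_force: 5.8
```

Call:
apply_moves --pt "0 0 0 -0.0003 0 0 0" --pt "0 -0.003 0 0 0 0 0" --pt "0 -0.005 0 0 0 0 0" --pt "0 -0.006 0 0 0 0 0" --pt "0 -0.006 0 0 0 0 0" --pt "0 -0.006 0 0 0 0 0"

```text
time_s: 4.35
tcp_pos: [0.5213, 0.1857, 0.0922]
eef_rot: [-179.9, 0.0, -92.4]
contact_force: [-2.6, -1.4, 9.0]
gripper_width: 0.0003
gripper_force: 4.5
```

Call:
apply_moves --pt "0 -0.006 0 0 0 0 0" --pt "0 -0.006 0 0 0 0 0" --pt "0 -0.006 0 0 0 0 0" --pt "0 -0.006 0 0 0 0 0" --pt "0 -0.006 0 0 0 0 0" --pt "0 -0.006 0 0 0 0 0" --pt "0 -0.006 0 0 0 0 0"

```text
time_s: 4.93
tcp_pos: [0.5231, 0.2278, 0.0923]
eef_rot: [-179.9, 0.0, -92.4]
contact_force: [-1.2, -2.1, 8.7]
gripper_width: 0.0005
gripper_force: 4.4
```

Call:
apply_moves --pt "0 -0.006 0 0 0 0 0" --pt "0 -0.006 0 0 0 0 0" --pt "0 -0.006 0 0 0 0 0" --pt "0 -0.006 0 0 0 0 0" --pt "0 -0.006 0 0 0 0 0" --pt "0 -0.006 0 0 0 0 0" --pt "0 -0.005 0 0 0 0 0" --pt "0 -0.004 0 0 0 0 0"

```text
time_s: 5.6
tcp_pos: [0.5249, 0.2724, 0.0923]
eef_rot: [-179.9, -0.0, -92.4]
contact_force: [-0.3, -8.6, 10.5]
gripper_width: 0.0
gripper_force: 5.0
```

The lateral force jumped to 8.6 N after 113 mm of travel, so the cover is probably at its stop. I'll lift off and check.

Call:
apply_moves --pt "0 0 0 -0.005 0 0 0" --pt "0 0 0 -0.02 0 0 0" --pt "0 0 0 -0.03 0 0 0" --pt "0 0 0 -0.03 0 0 0" --pt "0 0 0 -0.025 0 0 0" --pt "0 0 0 0 0 0 0"

```text
time_s: 6.1
tcp_pos: [0.5269, 0.2739, 0.2072]
eef_rot: [-179.6, 0.3, -92.4]
contact_force: [0.2, 1.2, 0.2]
gripper_width: 0.0004
gripper_force: 0.0
```

```bash
python3 -c "
from h import *
c=snap('scene','s2');P=world(c);snap('top','t2')
print(get_state()['tcp_pos'])
t=dict(np.load('pics/t2.npz'));Q=world(t)
for n,(u,v) in dict(s1=(324,186),s2=(357,205),s3=(321,230)).items():
    q=Q[v-16:v+17,u-16:u+17].reshape(-1,3);q=q[(q[:,2]>.102)&(q[:,2]<.13)];print(n,len(q),q.mean(0).round(4))
# cover near edge & drum profile
for u in range(235,300,5): print(u,Q[225,u].round(3).tolist())
for y in np.arange(-.12,.06,.02):
    m=(Q[...,2]>.1)&(Q[...,0]>.61)&(abs(Q[...,1]-y)<.01);m[:,:305]=0;print(y.round(2),Q[m][:,0].min().round(3) if m.any() else None)
"
```

```text
[0.52488653 0.27278154 0.20236902]
s1 501 [0.5692 0.035  0.1106]
s2 511 [ 0.5308 -0.0295  0.1107]
s3 512 [0.4819 0.0414 0.1107]
235 [0.494, 0.216, 0.076]
240 [0.499, 0.211, 0.008]
245 [0.499, 0.2, 0.008]
250 [0.499, 0.189, 0.007]
255 [0.499, 0.178, 0.01]
260 [0.499, 0.168, 0.005]
265 [0.499, 0.157, 0.007]
270 [0.499, 0.146, 0.006]
275 [0.499, 0.135, 0.007]
280 [0.498, 0.124, 0.011]
285 [0.498, 0.113, 0.01]
290 [0.499, 0.102, 0.008]
295 [0.493, 0.093, 0.085]
-0.12 0.679
-0.1 0.677
-0.08 0.677
-0.06 0.682
-0.04 0.685
-0.02 0.695
0.0 0.708
0.02 0.73
0.04 0.611
```

View pics/s2.png

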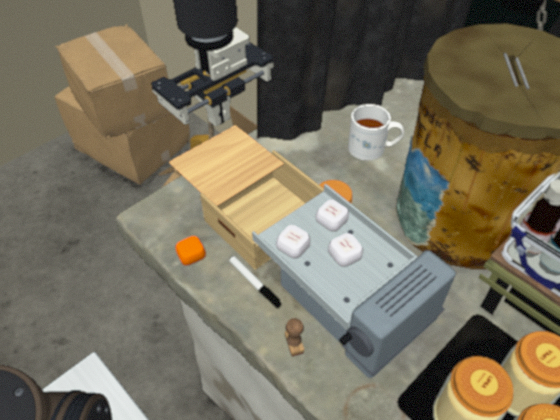

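The picture shows the cover fully open: its near edge is at y≈0.213 and the tote floor is visible. The soaps haven't moved. Soaps 1 and 3 sit about ±44 mm off the centre line, so I'll push both at once with the jaws 70 mm apart.

Call:
apply_moves --pt "0.8 0.0306 -0.0013 0 0 0 0" --pt "0.8 0.0306 -0.0013 0 0 0 0" --pt "0.8 0.0306 -0.0013 0 0 0 0" --pt "0.8 0.0306 -0.0013 0 0 0 0" --pt "0.8 0.0306 -0.0013 0 0 0 0" --pt "0.8 0.0306 -0.0013 0 0 0 0" --pt "0.8 0.0306 -0.0013 0 0 0 0" --pt "0.8 0.0306 -0.0013 0 0 0 0" --pt "0.8 0.0306 -0.0013 0 0 0 0" --pt "0.8 0 0 0.02 0 0 0" --pt "0.8 0 0 0.02 0 0 0" --pt "0.8 0 0 0 0 0 0" --pt "0.8 0 0 0 0 0 0"

```text
time_s: 7.28
tcp_pos: [0.5233, -0.0038, 0.1595]
eef_rot: [179.8, -0.1, -92.5]
contact_force: [0.2, 0.1, 0.6]
gripper_width: 0.0699
gripper_force: 0.0
```

Call:
apply_moves --pt "0.8 0 -0.002 0.015 0 0 0" --pt "0.8 0 0 0.015 0 0 0" --pt "0.8 0 0 0.012 0 0 0" --pt "0.8 0 0 0.007 0 0 0" --pt "0.8 0 0 0 0 0 0" --pt "0.8 0 0 0 0 0 0"

```text
time_s: 7.78
tcp_pos: [0.5268, -0.003, 0.1124]
eef_rot: [-180.0, -0.0, -92.4]
contact_force: [0.1, 0.2, 0.1]
gripper_width: 0.0701
gripper_force: 0.0
```

Call:
apply_moves --pt "0.8 -0.004 0 0 0 0 0" --pt "0.8 -0.006 0 0 0 0 0" --pt "0.8 -0.007 0 0 0 0 0" --pt "0.8 -0.007 0 0 0 0 0" --pt "0.8 -0.007 0 0 0 0 0" --pt "0.8 -0.007 0 0 0 0 0" --pt "0.8 -0.007 0 0 0 0 0" --pt "0.8 -0.007 0 0 0 0 0" --pt "0.8 -0.007 0 0 0 0 0"

```text
time_s: 8.53
tcp_pos: [0.529, 0.0564, 0.1118]
eef_rot: [180.0, -0.0, -92.5]
contact_force: [0.2, -0.8, 1.1]
gripper_width: 0.0699
gripper_force: 0.8
```

Call:
apply_moves --pt "0.8 -0.007 0 0 0 0 0" --pt "0.8 -0.007 0 0 0 0 0" --pt "0.8 -0.007 0 0 0 0 0" --pt "0.8 -0.007 0 0 0 0 0" --pt "0.8 -0.007 0 0 0 0 0" --pt "0.8 -0.007 0 0 0 0 0" --pt "0.8 -0.007 0 0 0 0 0" --pt "0.8 0 0 0 0 0 0" --pt "0.8 0 0 0 0 0 0" --pt "0.8 0 0 0 0 0 0"

```text
time_s: 9.37
tcp_pos: [0.5309, 0.1045, 0.1118]
eef_rot: [180.0, -0.0, -92.5]
contact_force: [0.1, 0.5, -0.7]
gripper_width: 0.0705
gripper_force: 0.0
```

```bash
python3 -c "
from h import *
snap('scene','s3')"
```

```text
(no output)
```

View pics/s3.png

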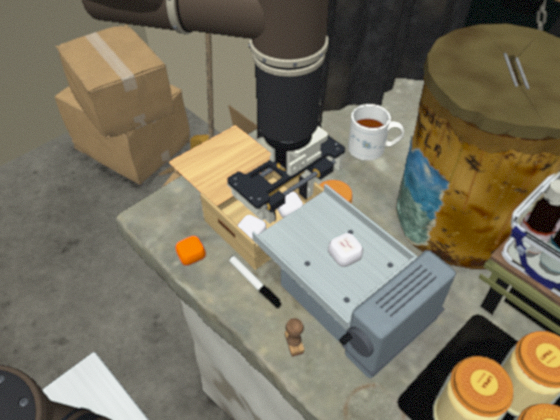

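Both outer soaps have dropped into the tote, at about (250,225) and (290,203) in the picture. The third is still on the tray at (344,249), so I'll go behind it with the jaws closed.

Call:
apply_moves --pt "0.8 0 0 -0.025 0 0 0" --pt "0.4 0 0 -0.025 0 0 0" --pt "0 0.03 -0.0008 0 0 0 0" --pt "0 0.03 -0.0008 0 0 0 0" --pt "0 0.03 -0.0008 0 0 0 0" --pt "0 0.03 -0.0008 0 0 0 0" --pt "0 0.03 -0.0008 0 0 0 0" --pt "0 0.029 -0.0005 0 0 0 0" --pt "0 0 0 0 0 0 0" --pt "0 0 0 0 0 0 0" --pt "0 0 0 0 0 0 0" --pt "0 0 0 0 0 0 0"

```text
time_s: 10.42
tcp_pos: [0.5279, -0.074, 0.1619]
eef_rot: [-180.0, 0.0, -92.4]
contact_force: [0.2, 1.1, -0.9]
gripper_width: 0.0033
gripper_force: 0.0
```

Call:
apply_moves --pt "0 0 0 0.015 0 0 0" --pt "0 0 0 0.015 0 0 0" --pt "0 0 0 0.012 0 0 0" --pt "0 0 0 0.008 0 0 0" --pt "0 0 0 0 0 0 0" --pt "0 -0.003 0 0 0 0 0" --pt "0 -0.006 0 0 0 0 0" --pt "0 -0.007 0 0 0 0 0" --pt "0 -0.007 0 0 0 0 0" --pt "0 -0.007 0 0 0 0 0" --pt "0 -0.007 0 0 0 0 0" --pt "0 -0.007 0 0 0 0 0" --pt "0 -0.007 0 0 0 0 0" --pt "0 -0.007 0 0 0 0 0" --pt "0 -0.007 0 0 0 0 0" --pt "0 -0.007 0 0 0 0 0" --pt "0 -0.007 0 0 0 0 0" --pt "0 -0.007 0 0 0 0 0"

```text
time_s: 11.92
tcp_pos: [0.5316, 0.0122, 0.1119]
eef_rot: [180.0, -0.0, -92.5]
contact_force: [0.2, -1.5, 0.8]
gripper_width: 0.0005
gripper_force: 0.4
```

Call:
apply_moves --pt "0 -0.007 0 0 0 0 0" --pt "0 -0.007 0 0 0 0 0" --pt "0 -0.007 0 0 0 0 0" --pt "0 -0.007 0 0 0 0 0" --pt "0 -0.007 0 0 0 0 0" --pt "0 -0.007 0 0 0 0 0" --pt "0 -0.007 0 0 0 0 0" --pt "0 -0.007 0 0 0 0 0" --pt "0 -0.007 0 0 0 0 0" --pt "0 -0.007 0 0 0 0 0" --pt "0 -0.007 0 0 0 0 0" --pt "0 -0.007 0 0 0 0 0" --pt "0 -0.004 0 0 0 0 0" --pt "0 0 0 0 0 0 0" --pt "0 0 0 0 0 0 0" --pt "0 0 0 0 0 0 0"

```text
time_s: 13.25
tcp_pos: [0.5352, 0.0993, 0.1118]
eef_rot: [180.0, -0.0, -92.5]
contact_force: [0.1, 0.1, -1.1]
gripper_width: 0.0002
gripper_force: 0.0
```

Call:
apply_moves --pt "0 0 0 -0.025 0 0 0" --pt "0 0 0 -0.03 0 0 0" --pt "0 0.01 0.02 -0.03 0 0 0" --pt "0 0.01 0.03 -0.02 0 0 0" --pt "0 0.01 0.03 -0.01 0 0 0" --pt "0 0 0.03 0 0 0 0" --pt "0 0 0 0 0 0 0"

```text
time_s: 13.83
tcp_pos: [0.4202, 0.0727, 0.2278]
eef_rot: [-180.0, 0.1, -92.5]
contact_force: [-1.0, -0.7, -1.1]
gripper_width: 0.0
gripper_force: 0.0
```

```bash
python3 -c "
from h import *
c=snap('top','t4');Q=world(c)
im=c['frame'][120:300,165:425,::-1];cv2.imwrite('pics/crop4.png',cv2.resize(im,None,fx=3,fy=3,interpolation=cv2.INTER_CUBIC))
print(get_state()['time_s'])
hsv=cv2.cvtColor(c['frame'],cv2.COLOR_RGB2HSV);m=((hsv[...,1]<25)&(hsv[...,2]>190)).astype(np.uint8);m[:,:205]=0;m[:,310:]=0;m[:160]=0;m[252:]=0
n,l,s,ce=cv2.connectedComponentsWithStats(m)
for i in range(1,n):
    if s[i,4]>40: q=Q[l==i];print(s[i],q.mean(0).round(3),q[:,2].min().round(3),q[:,2].max().round(3))
"
```

```text
13.8833
[294 168  16  31 451] [0.576 0.078 0.1  ] 0.08 1.196
[ 252  174   37   68 1311] [0.533 0.146 0.044] 0.005 1.196
```

View pics/crop4.png

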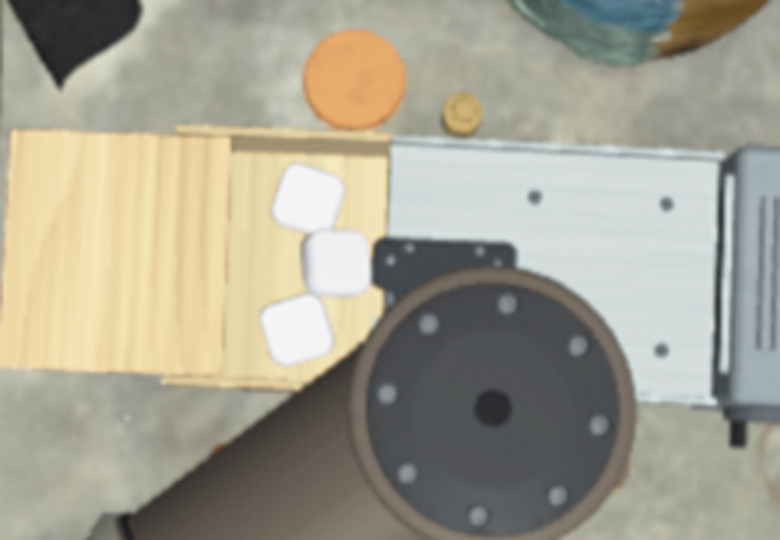

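All three soaps are in the tote, at crop pixels (308,198), (338,263) and (297,330). The cover is still open. I'll check the soap heights and whether they're at rest, then hand in.

Call:
apply_moves --pt "0 0 0 -0.02 0 0 0" --pt "0 0 0 0 0 0 0" --pt "0 0 0 0 0 0 0" --pt "0 0 0 0 0 0 0" --pt "0 0 0 0 0 0 0" --pt "0 0 0 0 0 0 0"

```text
time_s: 14.38
tcp_pos: [0.4241, 0.0739, 0.2462]
eef_rot: [179.9, -0.0, -92.5]
contact_force: [0.2, -1.2, -0.6]
gripper_width: 0.0005
gripper_force: 0.0
```

```bash
python3 -c "
from h import *
c=snap('top','t5');Q=world(c);Q0=world(dict(np.load('pics/t4.npz')))
for x,y in [(308,198),(338,263),(297,330)]:
    u,v=165+x//3,120+y//3
    for d in (-6,0,6): print(Q[v,u+d].round(3),Q0[v,u+d].round(3),Q[v+d,u].round(3))
print(Q[200:235,238:243,2].max(1).round(3)[::8])
s=get_state();print(s['contact_force'],s['tcp_pos'])
"
```

```text
[0.581 0.164 0.03 ] [0.581 0.164 0.032] [0.594 0.151 0.034]
[0.581 0.151 0.031] [0.581 0.151 0.033] [0.581 0.151 0.031]
[0.581 0.138 0.034] [0.581 0.138 0.032] [0.568 0.151 0.032]
[0.534 0.142 0.05 ] [0.534 0.143 0.046] [0.548 0.13  0.038]
[0.534 0.13  0.049] [0.534 0.13  0.043] [0.534 0.13  0.049]
[0.535 0.117 0.039] [0.535 0.117 0.039] [0.522 0.13  0.042]
[0.486 0.171 0.031] [0.486 0.171 0.031] [0.499 0.158 0.027]
[0.486 0.158 0.03 ] [0.486 0.158 0.036] [0.486 0.158 0.03 ]
[0.486 0.145 0.032] [0.486 0.145 0.037] [0.473 0.158 0.03 ]
[0.077 0.074 0.074 0.075 0.073]
[-0.91900254  0.04637944 -0.9962827 ] [0.42406288 0.07398066 0.24624072]
```

```bash
python3 -c "
from h import *
print(close_job())"
```

```text
the job is handed in; nothing more can be done
None
```

I slid the cover fully open and pushed all three soaps into the tote, where they lay at rest below its rim. I touched nothing else on the counter, and handed the job in at about 14 s; no verdict was returned.

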